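Shut the inlet isolation lever, then swing the source release lever

TASK

On the white inlet unit, turn the isolation lever (round handle) clockwise, seen from above, until it is felt up against its stop: that frees the interlock. Then turn the source release lever (flat paddle handle) clockwise all the way to its stop, about a quarter turn. Feel for the stops and push gently, no harder than about 10 N, never force a lever that is still locked, and leave the other things on the bench undisturbed.

Things in the scene. Friction and masses are not known exactly. Their poses are not given: they have to be found in the camera images.
- unit: White inlet unit fixed to the bench, 240 x 340 mm (its x, y), 50 mm high. Origin: centre of its underside; z up. Two levers turn on upright pivots on its flat top: isolation lever on the +y half, source release lever on the -y half. A steel flange, 60 mm across, stands 30 mm above the top at unit x = +80, y = 0.
- iso_base: Fixed steel collar of the isolation lever's pivot; origin on the axis at bench level. Under the arms, at z 53 to 61 mm, two steel sectors interlock: while the isolation lever is short of its stop the release lever comes up solid at a joint value of about 0.15. It frees in the last 3 degrees or so before the isolation stop; once swung over, it traps the isolation lever.
- iso_axis (a point): Point on the isolation lever's upright pivot axis, 95 mm above the bench, at unit x = 0, y = +47.5 mm; fixed, axes as the unit's. The lever turns stiffly, about 3 N at the handle, and stays where it is left; at its stop the force begins to rise steadily, by 1.5 N or more for each mm pushed on.
- iso_handle (a point): Centre of the isolation lever's handle: upright round black post, 16 mm diameter, z = 74 to 117 mm, 75 mm from its pivot, on an 18 mm wide steel arm. Must go clockwise by 57 to 72 degrees. The arm is clocked on its splined shaft differently each time: at the stop it points 29 to 82 degrees from the unit's +x towards +y, so the stop must be felt.
- rel_axis (a point): Point on the source release lever's upright pivot axis, 95 mm above the bench, at unit x = 0, y = -47.5 mm. Axes as the unit's; fixed.
- rel_handle (a point): Centre of the release lever's handle: upright flat black paddle, 26 mm along the lever, 12 mm thick across it, z = 74 to 117 mm, 85 mm from its pivot, on an 18 mm wide steel arm. At joint 0 it points 45 degrees from the unit's +x towards -y; it turns clockwise seen from above, towards the unit's -x side.
- release (a joint): Turn of the source release lever, rad, growing clockwise seen from above: starts 0 to 0.08, stop at 1.60. It turns with about 2 N at the handle and stays where it is left.
- vial_a: Capped glass vial, 23 mm across, 32 mm high, loose on the unit's top near its -x edge; leave standing. Origin under its base.
- vial_b: Capped amber vial, 23 mm across, 32 mm high, loose on the unit's top near its -x edge; leave standing. Origin under its base.
- reagent: Glass bottle, 64 mm across, 150 mm high, beside the unit; leave. Origin under its base.
- tip_tray: White divided tray, 110 x 80 x 35 mm, beside the unit; leave. Origin under its base.
- spanner: Steel spanner, 150 mm long, lying in front of the unit; leave.
- beaker: Glass beaker, 60 mm across, 75 mm high, beside the unit; leave. Origin under its base.
- fitting: Brass plug, 24 mm across, 25 mm high, beside the unit; leave. Origin under its base.

How it is judged:
By the outcome, as a careful person would: the job done as asked, in the order asked, and still so for the second after the job is handed in, with the robot touching nothing.
It also fails if it takes over 64 s, if anything falls off the work surface, if the arm or the gripper's body presses on something with over 40 N, if the wrist force passes 120 N, or if a joint passes its speed limit or range.

ROBOT

A 7-joint arm with a two-finger parallel gripper is mounted at the origin on the work surface. World frame = base frame: x ahead of the robot, y to its left, z up, the work surface at z = 0. Lengths are in m, angles in rad, forces in N, time in s.
With the tool pointing down it reaches from about 0.4 to 0.85 m from the base axis. Payload 4.5 kg.
Tool frame: the origin (TCP) lies where the fingers leave the gripper's body, on its centre line; the fingertips stand 64 mm ahead of it and the grasp point (between the pads) lies 45 mm ahead of it; z points along the fingers, y is the line along which they close (so a half turn about z gives the same grasp; the last joint's range is limited). The gripper opens to 88 mm and grips with 3 to 60 N. Pads are 18 mm wide; open, the fingers measure 123 mm over their backs; the gripper's body (75 mm by 187 mm) begins 45 mm behind the grasp point.
Start: joints at [1.376, 0.689, -0.195, 1.565, 0.157, 0.902, -0.215], TCP at [0.142, -0.609, 0.303] pointing down, gripper open.
Joint ranges: [-3.01, 3.01], [-0.46, 2.08], [-1.47, 1.51], [0.13, 2.56], [-1, 4.14], [0.04, 2.09], [-2.66, 2.66]. Speed limits (rad/s): [2.57, 2.57, 3.14, 3.14, 3.14, 3.14, 3.14].

INTERFACE

Orientations are given as a unit quaternion [x, y, z, w].
In Python, from plant import r gives the robot as it stands.
- The arm moves only by the tool play_rows, never from a script. Its arguments are lists of equal length, an entry for each row: "translation": the shift along the tool's x, y, z in m, a list of three; "delta_rot": the turn, a rotation vector about the tool's x, y, z in degrees, a list of three; "grip": the opening, from -1 (shut) to 1 (fully open). In form: {"translation": [[x, y, z], ...], "delta_rot": [[rx, ry, rz], ...], "grip": [grip, ...]}. A call has 1 to 20 rows; each row shifts and turns the commanded pose from where the row before left it, along the tool's axes as they then stand; what a row does not reach is not made up. A row lasts 1/8 s, in which the tool goes at most 62.5 mm and 10.7 degrees, less where a joint would pass 70% of its speed; a pose out of reach is approached as far as the arm can. A call with a gripper value outside its range is refused whole. The fingers move at their own pace and stop on an object; "squeeze" is the grip in N (left out, the last holds). Time passes only in rows, so rows that do not move let the fingers close. It gives the time, the measured TCP pose, the force, the opening and the grip force at its end, in the units of the state.
- r.get_state(): the state, without advancing time (a new reading comes with each control period).
- r.snapshot(name): name is "scene" or "side" or "wrist"; returns the picture (400x640x3 uint8, blue, green, red); there is no depth.
- r.get_calibration(name): a dict with "intrinsics" (3x3 intrinsics, pixels), "eye" and "rotation" of the camera in the world. Camera axes: x right, y up, looking along -z (the intrinsics and any distortion apply to the point x, -y, -z); pixel columns grow to the right and rows downward; lengths in m; the calibration is good to about 2 mm. A picture is of the moment at which its call begins: read the wrist's pose just before it. get_calibration takes no time and is no camera call; for the wrist camera it gives the pose at the moment of the call.
- r.finish_job(): hands the job in; it is judged then, once.
Trained networks look in the newest picture that a camera, given by its name, has taken for a name from the list of things; names that differ only in an ending like _2 or _b are one class to them, and where a whole thing is asked for, a point or a joint stands for the part that bears it (a point fixed in the world has none). Each returns a list of dicts, best first, with "confidence" (0 to 1); they miss things now and then, are a little off and sometimes report something else, mostly with a low value. They report only what shows in the picture. A call takes as long as a camera call.
- r.look_for(camera, target): "point" ([x, y, z] in m, in world coordinates, good to about 4 mm: the middle of the surface that is visible of it).
- r.silhouettes(camera, target): "pixels" (400x640 bool, what is visible of it).
The state is a dict: "clock": time; "q": joint angles; "qd": joint speeds; "joint_torque": joint torques, N m; "tool_pos": TCP position; "eef_rot": TCP orientation; "contact_force": force on the tool from outside, world axes, zero at the start; "moment": the same for the moment, N m; "opening": opening from 0.0 (shut) to 1.0 (fully open); "finger_force": force on a finger pad.
Only numpy, scipy, OpenCV 4.12 (cv2) and the standard library are available. Lean on these libraries where they do the work, as an engineer would, in place of code of your own. Each camera call takes 0.05 s, during which the arm holds its last target. There are 200 camera calls.

## Working session

There is one attempt and no reset: what is moved stays moved. The work goes in short steps, Python scripts to look and compute and a tool call to move; the robot and the scene stay as the last step left them, time stands still between calls to the robot, and variables do not carry over. Pictures are saved under pics/ and viewed, at most 10 in all, crops included, and the job is handed in when it is done.

Besides the shell and the picture viewer there is one more tool, called after "Emit:" as name(argument=value, ...) on one line, values as JSON. play_rows: Moves the arm, as the interface text tells. Its arguments: {"type":"object","properties":{"translation":{"type":"array","items":{"type":"array","items":{"type":"number"}}},"delta_rot":{"type":"array","items":{"type":"array","items":{"type":"number"}}},"grip":{"type":"array","items":{"type":"number"}},"squeeze":{"type":"number"}},"required":["translation","delta_rot","grip"]}

```bash
mkdir -p pics; ls
python3 - <<'E'
from plant import r
import cv2,numpy as np
s=r.get_state();print(s['tool_pos'],s['eef_rot'],s['contact_force'],s['clock'])
for c in ["scene","side"]:
    im=r.snapshot(c);cv2.imwrite(f"pics/{c}0.png",im)
    k=r.get_calibration(c);print(c,np.round(k['eye'],3))
    for t in ["unit","iso_handle","rel_handle","iso_base","vial_a","vial_b","reagent","tip_tray","spanner","beaker","fitting"]:
        for d in r.look_for(c,t)[:3]: print(t,np.round(d['point'],4),round(d['confidence'],2))
E
```

```text
pics
[ 0.1415959  -0.6082028   0.30192071] [ 9.93455423e-01  1.14216731e-01 -1.84079121e-04 -9.09432669e-04] [-0.03433777 -0.46956499  0.52987853] 0.0
scene [1.131 0.148 0.695]
unit [ 0.6217 -0.0512  0.0527] 0.62
iso_handle [0.5769 0.0282 0.072 ] 0.89
iso_handle [0.6251 0.1824 0.0932] 0.7
rel_handle [ 0.5827 -0.1046  0.0627] 0.77
rel_handle [0.5778 0.0028 0.077 ] 0.48
iso_base [0.5774 0.0035 0.0762] 0.91
vial_a [ 0.4966 -0.0174  0.0738] 0.43
vial_b [ 0.4966 -0.0174  0.0738] 0.43
reagent [0.6246 0.1798 0.092 ] 0.74
tip_tray [ 0.5644 -0.3207  0.0145] 0.82
spanner [0.4189 0.0299 0.0062] 0.71
beaker [0.6858 0.1482 0.0499] 0.93
beaker [0.4217 0.0294 0.0031] 0.66
fitting [ 0.496  -0.0148  0.0748] 0.68
fitting [ 0.4647 -0.243   0.026 ] 0.66
side [ 0.394 -0.634  0.62 ]
unit [ 0.5653 -0.1363  0.0514] 0.91
unit [ 0.476  -0.0661  0.0703] 0.5
iso_handle [0.5735 0.0272 0.0758] 0.72
iso_handle [0.6871 0.1368 0.0554] 0.72
iso_handle [ 0.5648 -0.1388  0.0549] 0.65
rel_handle [ 0.5648 -0.1158  0.0665] 0.63
iso_base [ 0.5734 -0.0071  0.0715] 0.95
vial_a [ 0.4839 -0.0249  0.0782] 0.75
vial_a [ 0.4787 -0.0653  0.0705] 0.72
vial_b [ 0.4839 -0.0249  0.0782] 0.75
vial_b [ 0.4787 -0.0653  0.0705] 0.72
reagent [0.5963 0.1568 0.0832] 0.85
tip_tray [ 0.5702 -0.2926  0.0032] 0.82
spanner [ 0.4227 -0.0142  0.0027] 0.77
beaker [0.6865 0.1332 0.0556] 0.85
beaker [ 0.5733 -0.2881  0.0026] 0.57
beaker [0.5741 0.0265 0.0747] 0.26
fitting [ 0.4555 -0.2499  0.0222] 0.73
```

View pics/scene0.png

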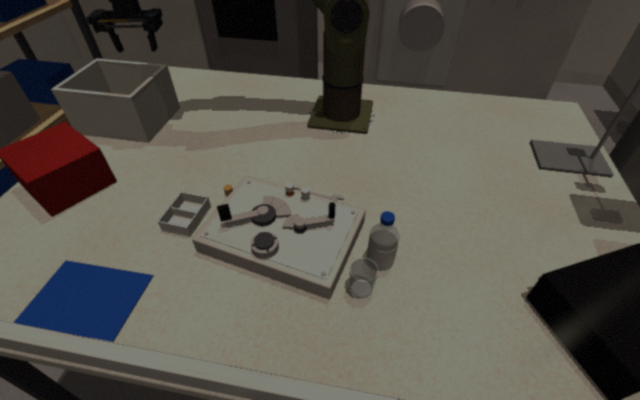

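View pics/side0.png

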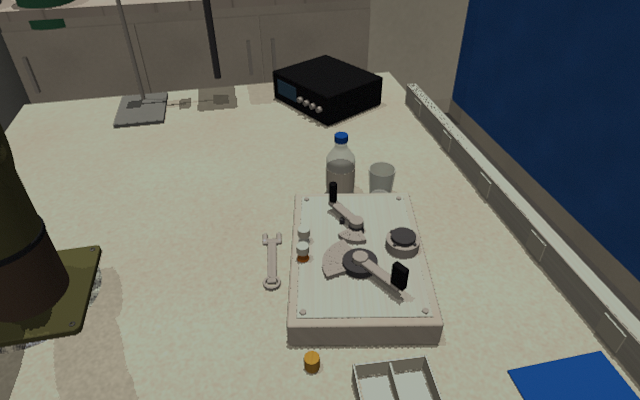

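The scene view shows the iso pivot near (300,227) with its post at (332,211), the release pivot at (263,214) with its paddle at (224,212), and the flange at (264,243). In the side view the iso post is at (333,192), the paddle at (400,275), and the vials at (303,235) and (303,252). Next I'll fit the unit pose to the silhouettes and check it with an overlay.

```bash
cat > h.py <<'E'
from plant import r
import numpy as np, cv2
from scipy.optimize import minimize, least_squares
def proj(k,P):
    p=(np.atleast_2d(P)-k['eye'])@np.array(k['rotation'])
    q=np.c_[p[:,0],-p[:,1],-p[:,2]]@np.array(k['intrinsics']).T
    return q[:,:2]/q[:,2:]
def U(pose,P):
    x,y,a=pose;c,s=np.cos(a),np.sin(a);P=np.atleast_2d(P).astype(float)
    return np.c_[x+c*P[:,0]-s*P[:,1],y+s*P[:,0]+c*P[:,1],P[:,2]]
BOX=np.array([[sx*.12,sy*.17,z] for z in(0,.05) for sx in(-1,1) for sy in(-1,1)])
E
python3 - <<'E'
from h import *
D={}
for c in ["scene","side"]:
    im=r.snapshot(c);k=r.get_calibration(c)
    print(c,{kk:np.shape(v) for kk,v in k.items()}, k.get('distortion'))
    m=r.silhouettes(c,"unit")[0]; 
    h={t:[(np.array(np.nonzero(d['pixels'])).mean(1)[::-1].round(1),d['pixels'].sum(),round(d['confidence'],2)) for d in r.silhouettes(c,t)[:3]] for t in("iso_handle","rel_handle")}
    print(m['confidence'],m['pixels'].sum(),h)
    D[c]=(im,k,m['pixels'])
    np.savez(f"{c}.npz",m=m['pixels'])
S=4
def cost(p):
    tot=0
    for c,(im,k,m) in D.items():
        hull=cv2.convexHull((proj(k,U(p,BOX))*16).astype(np.int32))
        a=np.zeros((400,640),np.uint8);cv2.fillConvexPoly(a,hull,1,cv2.LINE_8,4)
        tot+=(a.astype(bool)^m).sum()
    return tot
best=None
for x0 in(.55,.58,.61):
  for a0 in(-.2,0,.2):
    o=minimize(cost,[x0,-.05,a0],method='Nelder-Mead',options=dict(initial_simplex=np.array([[x0,-.05,a0],[x0+.02,-.05,a0],[x0,-.03,a0],[x0,-.05,a0+.1]]),maxiter=200))
    if best is None or o.fun<best.fun:best=o
print(best.x,best.fun);np.save("pose.npy",best.x)
out=[]
for c,(im,k,m) in D.items():
    x0,y0,w=(190,160,190) if c=="scene" else (270,165,190)
    b=cv2.resize(im[y0:y0+w,x0:x0+w],None,fx=2.1,fy=2.1,interpolation=cv2.INTER_CUBIC)
    b=cv2.convertScaleAbs(b,alpha=1.4)
    f=lambda P:((proj(k,U(best.x,P))-[x0,y0]+.5)*2.1).astype(int)
    q=f(BOX)
    for i,j in((4,5),(5,7),(7,6),(6,4)):cv2.line(b,tuple(map(int,q[i])),tuple(map(int,q[j])),(0,255,0),1)
    for P in([0,.0475,.08],[0,-.0475,.08],[.08,0,.08]):cv2.circle(b,tuple(map(int,f(P)[0])),3,(0,0,255),-1)
    out.append(b)
cv2.imwrite("pics/fit.png",np.hstack(out))
E
```

```text
scene {'intrinsics': (3, 3), 'eye': (3,), 'rotation': (4,)} None
0.85 12039 {'iso_handle': [(array([317. , 217.6]), np.int64(442), 0.61)], 'rel_handle': [(array([258.1, 211.8]), np.int64(1064), 0.77)]}
side {'intrinsics': (3, 3), 'eye': (3,), 'rotation': (4,)} None
0.94 19343 {'iso_handle': [(array([342.5, 207.9]), np.int64(483), 0.59)], 'rel_handle': [(array([361.1, 266. ]), np.int64(2270), 0.65)]}Traceback (most recent call last):
  File "<stdin>", line 22, in <module>
    res = _minimize_neldermead(fun, x0, args, callback, bounds=bounds,
                               **options)
    fsim[k] = func(sim[k])
              ~~~~^^^^^^^^
    fx = function(np.copy(x), *(wrapper_args + args))
  File "<stdin>", line 15, in cost
  File "h.py", line 5, in proj
    p=(np.atleast_2d(P)-k['eye'])@np.array(k['rotation'])
      ~~~~~~~~~~~~~~~~~~~~~~~~~~~^~~~~~~~~~~~~~~~~~~~~~~~
ValueError: matmul: Input operand 1 has a mismatch in its core dimension 0, with gufunc signature (n?,k),(k,m?)->(n?,m?) (size 4 is different from 3)
```

```bash
sed -i "s/@np.array(k\['rotation'\])/@R.from_quat(k['rotation']).as_matrix()/; s/^import numpy/from scipy.spatial.transform import Rotation as R\nimport numpy/" h.py
python3 - <<'E'
from h import *
D={};B={"iso_handle":{},"rel_handle":{}}
seed={"scene":{"iso_handle":(332,211),"rel_handle":(224,212)},"side":{"iso_handle":(333,192),"rel_handle":(400,275)}}
for c in ["scene","side"]:
    im=cv2.imread(f"pics/{c}0.png");k=r.get_calibration(c)
    D[c]=(im,k,np.load(f"{c}.npz")['m'])
    n,l,st,ce=cv2.connectedComponentsWithStats((im.max(2)<45).astype(np.uint8))
    for t,(u,v) in seed[c].items():
        i=np.bincount(l[v-4:v+5,u-4:u+5].ravel(),minlength=n)[1:].argmax()+1
        B[t][c]=ce[i]; print(c,t,st[i],ce[i].round(1))
def cost(p):
    tot=0
    for c,(im,k,m) in D.items():
        hull=cv2.convexHull((proj(k,U(p,BOX))*16).astype(np.int32))
        a=np.zeros((400,640),np.uint8);cv2.fillConvexPoly(a,hull,1,cv2.LINE_8,4)
        tot+=(a.astype(bool)^m).sum()
    return tot
best=None
for x0 in(.55,.58,.61):
  for a0 in(-.2,0,.2):
    o=minimize(cost,[x0,-.05,a0],method='Nelder-Mead',options=dict(initial_simplex=np.array([[x0,-.05,a0],[x0+.02,-.05,a0],[x0,-.03,a0],[x0,-.05,a0+.1]]),maxiter=200))
    if best is None or o.fun<best.fun:best=o
print(best.x,best.fun);np.save("pose.npy",best.x)
for t,(ay,rad) in {"iso_handle":(.0475,.075),"rel_handle":(-.0475,.085)}.items():
    o=least_squares(lambda P:np.concatenate([proj(D[c][1],P)[0]-B[t][c] for c in D]),[.57,0,.095])
    ax=U(best.x,[0,ay,.095])[0]; d=o.x-ax
    print(t,o.x.round(4),'res',o.fun.round(2),'axis',ax.round(4),'rad',np.hypot(*d[:2]).round(4),'unit ang',np.degrees(np.arctan2(d[1],d[0])-best.x[2]).round(1))
for v in("vial_a",):
  for c in D:
    print(v,c,[(np.array(np.nonzero(d['pixels'])).mean(1)[::-1].round(1),d['pixels'].sum()) for d in []])
out=[]
for c,(im,k,m) in D.items():
    x0,y0,w=(190,160,190) if c=="scene" else (270,165,190)
    b=cv2.resize(im[y0:y0+w,x0:x0+w],None,fx=2.1,fy=2.1,interpolation=cv2.INTER_CUBIC)
    b=cv2.convertScaleAbs(b,alpha=1.4)
    f=lambda P:((proj(k,U(best.x,P))-[x0,y0]+.5)*2.1).astype(int)
    q=f(BOX)
    for i,j in((4,5),(5,7),(7,6),(6,4)):cv2.line(b,tuple(map(int,q[i])),tuple(map(int,q[j])),(0,255,0),1)
    for P in([0,.0475,.08],[0,-.0475,.08],[.08,0,.08]):cv2.circle(b,tuple(map(int,f(P)[0])),3,(0,0,255),-1)
    out.append(b)
cv2.imwrite("pics/fit.png",np.hstack(out))
E
```

```text
scene iso_handle [329 203   6  16  85] [331.5 210.3]
scene rel_handle [218 205  13  16 159] [223.9 212.3]
side iso_handle [329 182   8  21 150] [332.7 191.5]
side rel_handle [391 262  18  29 369] [399.2 275.6]
[ 0.57819353 -0.05488907 -0.20333348] 3547.0
iso_handle [0.5607 0.0596 0.0947] res [-0.17  0.19 -0.16 -0.15] axis [ 0.5878 -0.0084  0.095 ] rad 0.0732 unit ang 123.4
rel_handle [ 0.6115 -0.1773  0.0944] res [-0.35  0.27 -0.26 -0.16] axis [ 0.5686 -0.1014  0.095 ] rad 0.0872 unit ang -48.9
vial_a scene []
vial_a side []
```

View pics/fit.png

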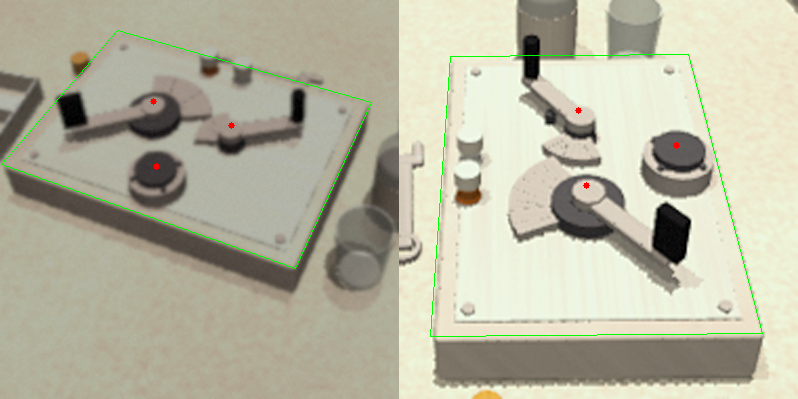

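The overlay matches: the top outline lands on the unit's edges, and the red pivot dots sit on both hubs and on the flange at (157,166) and (676,145). In the unit frame the iso arm is at about 123° and the release arm at about -49°. I'll push with closed fingers and keep the tips at z≈0.09, so the handles are the only things they can meet.

Emit:
play_rows(translation=[[0.0403, -0.0423, 0], [0.0403, -0.0423, 0], [0.0403, -0.0423, 0], [0.0403, -0.0423, 0], [0.0403, -0.0423, 0], [0.0403, -0.0423, 0], [0.0403, -0.0423, 0], [0.0403, -0.0423, 0], [0.0403, -0.0423, 0], [0.0403, -0.0423, 0], [0.0403, -0.0423, 0], [0.0403, -0.0423, 0], [0.0403, -0.0423, 0], [0, 0, 0], [0, 0, 0], [0, 0, 0], [0, 0, 0], [0, 0, 0], [0, 0, 0], [0, 0, 0]], delta_rot=[[0, 0, 0], [0, 0, 0], [0, 0, 0], [0, 0, 0], [0, 0, 0], [0, 0, 0], [0, 0, 0], [0, 0, 0], [0, 0, 0], [0, 0, 0], [0, 0, 0], [0, 0, 0], [0, 0, 0], [0, 0, -10], [0, 0, -10], [0, 0, -10], [0, 0, -10], [0, 0, -10], [0, 0, -10], [0, 0, -10]], grip=[-1, -1, -1, -1, -1, -1, -1, -1, -1, -1, -1, -1, -1, -1, -1, -1, -1, -1, -1, -1], squeeze=20)

```text
clock: 4.1
tool_pos: [0.5274, 0.0456, 0.3028]
eef_rot: [0.746, 0.665, 0.0, 0.0]
contact_force: [-0.1, -0.4, -0.5]
opening: 0.01
finger_force: 0.0
```

```bash
cat >> h.py <<'E'
def st(target=None,az=None):
    s=r.get_state();M=R.from_quat(s['eef_rot']).as_matrix();a=np.degrees(np.arctan2(M[1,0],M[0,0]))
    print('t',round(s['clock'],2),'pos',np.round(s['tool_pos'],4),'xaz',round(a,1),'z',M[:,2].round(3),'F tool',(M.T@s['contact_force']).round(2),'q',np.round(s['q'],2),'open',s['opening'])
    if target is not None: print('tool delta',(M.T@(np.array(target)-s['tool_pos'])).round(4),'rz',None if az is None else round(a-az,1))
    return s,M
E
python3 -c "
from h import *
st([.526,.0457,.154],111.8)"
```

```text
t 4.1 pos [0.5274 0.0456 0.3028] xaz 83.4 z [ 0. -0. -1.] F tool [-0.36 -0.05  0.51] q [ 0.12  0.59 -0.48  1.84  0.37  0.79 -0.66] open 0.010175021939441566
tool delta [-0.     -0.0015  0.1488] rz -28.4
```

Emit:
play_rows(translation=[[0, 0, 0], [0, 0, 0], [0, 0, 0], [0, 0, 0.04], [0, 0, 0.04], [0, 0, 0.04], [0, 0, 0.02], [0, 0, 0.009], [0, 0, 0]], delta_rot=[[0, 0, -10], [0, 0, -10], [0, 0, -8.4], [0, 0, 0], [0, 0, 0], [0, 0, 0], [0, 0, 0], [0, 0, 0], [0, 0, 0]], grip=[-1, -1, -1, -1, -1, -1, -1, -1, -1])

```text
clock: 5.22
tool_pos: [0.5274, 0.0457, 0.1537]
eef_rot: [0.563, 0.827, -0.0, 0.0]
contact_force: [-0.3, -0.4, 0.3]
opening: 0.009
finger_force: 0.0
```

```bash
python3 -c "
from h import *
st([.526,.0457,.154],111.8)
im=r.snapshot('side');cv2.imwrite('pics/s1.png',cv2.resize(im[130:290,240:460],None,fx=3,fy=3))"
```

```text
t 5.22 pos [0.5274 0.0457 0.1537] xaz 111.5 z [-0. -0. -1.] F tool [-0.24 -0.43 -0.29] q [ 0.08  0.83 -0.43  1.96  0.7   0.5  -0.47] open 0.009299206495807361
tool delta [ 0.0005 -0.0013 -0.0003] rz -0.3
```

View pics/s1.png

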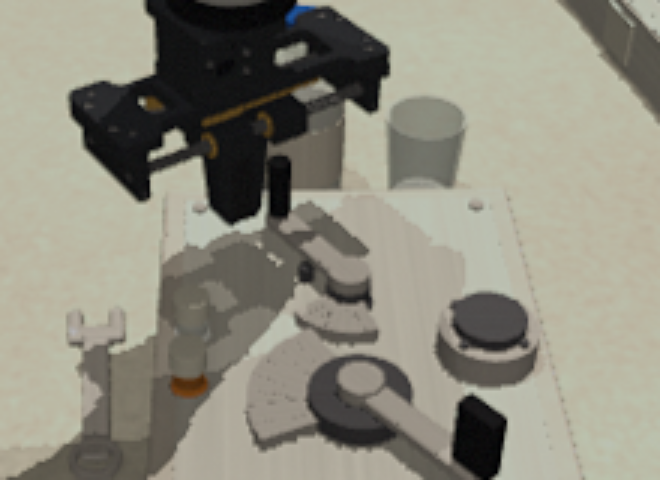

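The closed fingers stand at about (235,190) in the crop, just left of the post at (280,185), with everything else clear. I'll close the gap, then sweep 40°.

Emit:
play_rows(translation=[[0, 0.005, 0], [0, 0.004, 0], [0.002, 0.0066, 0], [0.002, 0.0066, 0], [0.002, 0.0066, 0], [0.002, 0.0066, 0], [0, 0, 0]], delta_rot=[[0, 0, 0], [0, 0, 0], [0, 0, 5], [0, 0, 5], [0, 0, 5], [0, 0, 5], [0, 0, 0]], grip=[-1, -1, -1, -1, -1, -1, -1])

```text
clock: 6.15
tool_pos: [0.5594, 0.0632, 0.154]
eef_rot: [0.697, 0.717, 0.0, 0.0]
contact_force: [-0.8, -0.3, 1.0]
opening: 0.005
finger_force: 0.3
```

```bash
cat >> h.py <<'E'
def lev(ay,sgn):
    s,M=st();p=np.load('pose.npy');ax=U(p,[0,ay,.095])[0]
    d=M.T@(s['tool_pos']-ax);a=np.degrees(np.arctan2(M[1,0],M[0,0]));print('TCP rel pivot in tool frame',d.round(4),'unit xaz',round(a-np.degrees(p[2]),1))
E
python3 -c "
from h import *
lev(.0475,1)"
```

```text
t 6.15 pos [0.5594 0.0632 0.154 ] xaz 91.6 z [ 0. -0. -1.] F tool [-0.25 -0.76 -1.02] q [ 0.02  0.85 -0.37  1.86  0.56  0.53 -0.69] open 0.004695168130194836
TCP rel pivot in tool frame [ 0.0723 -0.0264 -0.059 ] unit xaz 103.2
```

Emit:
play_rows(translation=[[0.002, 0.0066, 0], [0.002, 0.0066, 0], [0.002, 0.0066, 0]], delta_rot=[[0, 0, 5], [0, 0, 5], [0, 0, 5]], grip=[-1, -1, -1])

```text
clock: 6.52
tool_pos: [0.5785, 0.0682, 0.1538]
eef_rot: [0.785, 0.619, -0.001, -0.001]
contact_force: [-2.9, -0.3, 2.2]
opening: 0.005
finger_force: 1.6
```

```bash
python3 -c "
from h import *
lev(.0475,1)
im=r.snapshot('side');cv2.imwrite('pics/s2.png',cv2.resize(im[130:290,240:460],None,fx=3,fy=3))"
```

```text
t 6.53 pos [0.5785 0.0682 0.1538] xaz 76.5 z [-0.002  0.    -1.   ] F tool [-1.   -2.8  -2.22] q [-0.02  0.86 -0.31  1.8   0.46  0.55 -0.86] open 0.00472178177747916
TCP rel pivot in tool frame [ 0.0722 -0.027  -0.0588] unit xaz 88.1
```

View pics/s2.png

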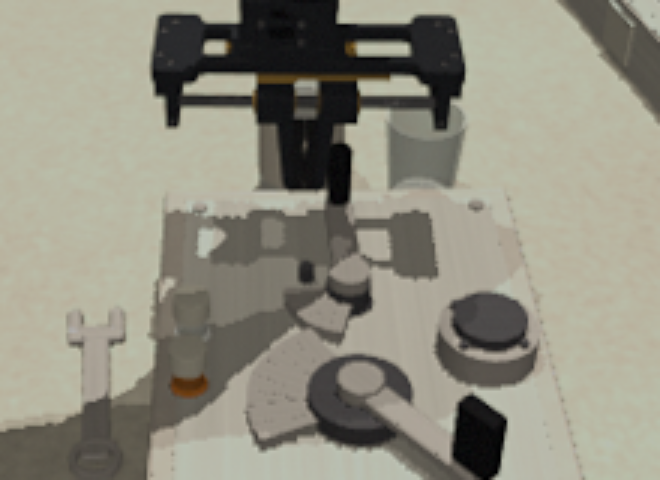

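The lever follows, with its post at crop (340,170) and the arm pointing away from the side camera. Drag is about 3 N. I'll go on to about 70°, then feel for the stop.

Emit:
play_rows(translation=[[0.002, 0.0066, 0], [0.002, 0.0066, 0], [0.002, 0.0066, 0]], delta_rot=[[0, 0, 5], [0, 0, 5], [0, 0, 5]], grip=[-1, -1, -1])

```text
clock: 6.95
tool_pos: [0.5992, 0.068, 0.1537]
eef_rot: [0.859, 0.512, -0.0, -0.001]
contact_force: [-3.4, 1.8, 0.9]
opening: 0.004
finger_force: 1.6
```

Emit:
play_rows(translation=[[0.0005, 0.0013, 0], [0.0005, 0.0013, 0]], delta_rot=[[0, 0, 1], [0, 0, 1]], grip=[-1, -1])

```text
clock: 7.2
tool_pos: [0.6023, 0.0674, 0.1537]
eef_rot: [0.868, 0.497, -0.0, -0.0]
contact_force: [-3.3, 1.4, 1.5]
opening: 0.011
finger_force: 1.5
```

```bash
python3 -c "
from h import *
lev(.0475,1)"
```

```text
t 7.2 pos [0.6023 0.0674 0.1537] xaz 59.6 z [-0.001  0.001 -1.   ] F tool [-0.48 -3.58 -1.54] q [-0.05  0.87 -0.25  1.73  0.35  0.58 -1.03] open 0.010561448183932965
TCP rel pivot in tool frame [ 0.0727 -0.0259 -0.0587] unit xaz 71.3
```

Emit:
play_rows(translation=[[0.0005, 0.0013, 0], [0.0005, 0.0013, 0]], delta_rot=[[0, 0, 1], [0, 0, 1]], grip=[-1, -1])

```text
clock: 7.45
tool_pos: [0.6054, 0.0666, 0.1537]
eef_rot: [0.877, 0.481, 0.0, -0.0]
contact_force: [-2.8, 2.0, 1.4]
opening: 0.011
finger_force: 1.5
```

Emit:
play_rows(translation=[[0.0005, 0.0013, 0], [0.0005, 0.0013, 0]], delta_rot=[[0, 0, 1], [0, 0, 1]], grip=[-1, -1])

```text
clock: 7.7
tool_pos: [0.6083, 0.0659, 0.1537]
eef_rot: [0.885, 0.465, 0.0, -0.0]
contact_force: [-2.3, 2.1, 1.8]
opening: 0.006
finger_force: 1.5
```

Emit:
play_rows(translation=[[0.0005, 0.0013, 0], [0.0005, 0.0013, 0]], delta_rot=[[0, 0, 1], [0, 0, 1]], grip=[-1, -1])

```text
clock: 7.95
tool_pos: [0.611, 0.0651, 0.1537]
eef_rot: [0.893, 0.45, 0.0, 0.0]
contact_force: [-2.0, 2.1, 1.1]
opening: 0.007
finger_force: 1.5
```

Emit:
play_rows(translation=[[0.0005, 0.0013, 0]], delta_rot=[[0, 0, 1]], grip=[-1])

```text
clock: 8.07
tool_pos: [0.6123, 0.0647, 0.1537]
eef_rot: [0.897, 0.442, 0.0, 0.0]
contact_force: [-2.0, 1.3, 1.0]
opening: 0.004
finger_force: 1.5
```

Emit:
play_rows(translation=[[0.0005, 0.0013, 0]], delta_rot=[[0, 0, 1]], grip=[-1])

```text
clock: 8.2
tool_pos: [0.6135, 0.0644, 0.1537]
eef_rot: [0.901, 0.434, -0.0, -0.0]
contact_force: [-3.4, 1.4, 1.9]
opening: 0.006
finger_force: 2.2
```

Emit:
play_rows(translation=[[0.0005, 0.0013, 0]], delta_rot=[[0, 0, 1]], grip=[-1])

```text
clock: 8.32
tool_pos: [0.6141, 0.0643, 0.1537]
eef_rot: [0.905, 0.426, -0.001, -0.0]
contact_force: [-4.8, 3.6, 4.0]
opening: 0.005
finger_force: 3.3
```

Emit:
play_rows(translation=[[0.0005, 0.0013, 0]], delta_rot=[[0, 0, 1]], grip=[-1])

```text
clock: 8.45
tool_pos: [0.6147, 0.0643, 0.1536]
eef_rot: [0.908, 0.419, -0.002, -0.001]
contact_force: [-7.5, 4.2, 5.8]
opening: 0.003
finger_force: 4.3
```

The force rose steadily, from 3.6 to 6.0 to 8.6 N over two 1.3 mm rows, so that is the stop. I'll back off, rise and look.

Emit:
play_rows(translation=[[0, -0.004, 0], [0, -0.01, 0], [0, 0, -0.03], [0, 0, -0.04]], delta_rot=[[0, 0, 0], [0, 0, 0], [0, 0, 0], [0, 0, 0]], grip=[-1, -1, -1, -1])

```text
clock: 8.95
tool_pos: [0.605, 0.0723, 0.2236]
eef_rot: [0.908, 0.419, -0.001, 0.0]
contact_force: [0.2, -0.3, 0.1]
opening: 0.003
finger_force: 0.0
```

Run:
```python
from h import *
p=np.load('pose.npy');ax=U(p,[0,-.0475,.095])[0]
ph=np.radians(-60.5);er=np.array([np.cos(ph),np.sin(ph),0]);et=np.array([np.sin(ph),-np.cos(ph),0])
# measured paddle centre; stand off 12 mm behind on the counterclockwise side
h=np.array([.6115,-.1773,.154]);T=h-et*(.0235+.011);print('target',T)
st(T,119.5)
im=r.snapshot('side');a=cv2.resize(im[130:290,240:460],None,fx=1.8,fy=1.8)
im=r.snapshot('scene');b=cv2.resize(im[160:320,180:400],None,fx=1.8,fy=1.8)
cv2.imwrite('pics/s3.png',cv2.convertScaleAbs(np.hstack([a,b]),alpha=1.3))
```

```text
target [ 0.64152727 -0.16031139  0.154     ]
t 8.95 pos [0.605  0.0723 0.2236] xaz 49.5 z [-0.002 -0.001 -1.   ] F tool [-0.13  0.33 -0.05] q [-0.06  0.77 -0.24  1.69  0.25  0.72 -1.13] open 0.0028238590326105637
tool delta [-0.1531  0.1789  0.0698] rz -70.0
```

View pics/s3.png

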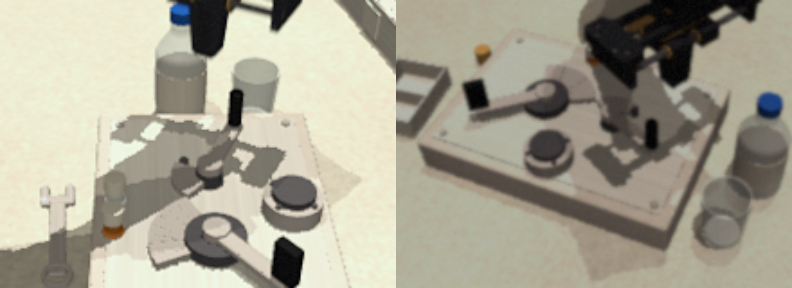

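The iso lever has swung onto its stop, with its post at crop (235,108) left and (652,134) right. The bottle, beaker and vials are undisturbed. Next is the release paddle, from its counter-clockwise side.

Emit:
play_rows(translation=[[-0.0306, 0.0358, 0], [-0.0306, 0.0358, 0], [-0.0306, 0.0358, 0], [-0.0306, 0.0358, 0], [-0.0306, 0.0358, 0], [0, 0, 0], [0, 0, 0], [0, 0, 0], [0, 0, 0], [0, 0, 0], [0, 0, 0], [0, 0, 0], [0, 0, 0.035], [0, 0, 0.025], [0, 0, 0.01], [0, 0, 0]], delta_rot=[[0, 0, 0], [0, 0, 0], [0, 0, 0], [0, 0, 0], [0, 0, 0], [0, 0, -10], [0, 0, -10], [0, 0, -10], [0, 0, -10], [0, 0, -10], [0, 0, -10], [0, 0, -10], [0, 0, 0], [0, 0, 0], [0, 0, 0], [0, 0, 0]], grip=[-1, -1, -1, -1, -1, -1, -1, -1, -1, -1, -1, -1, -1, -1, -1, -1])

```text
clock: 11.05
tool_pos: [0.6421, -0.16, 0.1531]
eef_rot: [0.504, 0.864, -0.0, -0.0]
contact_force: [-0.0, 0.2, 0.5]
opening: 0.004
finger_force: 0.0
```

```bash
python3 -c "
from h import *
lev(-.0475,1); st([.6415,-.1603,.154],119.5)"
```

```text
t 11.05 pos [ 0.6421 -0.16    0.1531] xaz 119.5 z [-0.001 -0.    -1.   ] F tool [ 0.16  0.05 -0.49] q [ 0.46  0.98 -0.56  1.54  0.65  0.82  0.16] open 0.004064991335550596
TCP rel pivot in tool frame [-0.0871  0.035  -0.0581] unit xaz 131.2
t 11.05 pos [ 0.6421 -0.16    0.1531] xaz 119.5 z [-0.001 -0.    -1.   ] F tool [ 0.16  0.05 -0.49] q [ 0.46  0.98 -0.56  1.54  0.65  0.82  0.16] open 0.004064991335550596
tool delta [ 0.     -0.0006 -0.0009] rz 0.0
```

Emit:
play_rows(translation=[[0, -0.005, 0], [0, -0.004, 0], [-0.0004, -0.0015, 0], [-0.0004, -0.0015, 0], [-0.0004, -0.0015, 0]], delta_rot=[[0, 0, 0], [0, 0, 0], [0, 0, 1], [0, 0, 1], [0, 0, 1]], grip=[-1, -1, -1, -1, -1])

```text
clock: 11.68
tool_pos: [0.6312, -0.1677, 0.1539]
eef_rot: [0.527, 0.85, 0.0, 0.0]
contact_force: [-0.5, -0.6, 0.4]
opening: 0.004
finger_force: 0.0
```

Emit:
play_rows(translation=[[-0.0004, -0.0015, 0], [-0.0004, -0.0015, 0]], delta_rot=[[0, 0, 1], [0, 0, 1]], grip=[-1, -1])

```text
clock: 11.92
tool_pos: [0.6293, -0.1694, 0.1539]
eef_rot: [0.541, 0.841, 0.001, 0.0]
contact_force: [1.8, 0.6, -0.5]
opening: 0.006
finger_force: 0.8
```

Emit:
play_rows(translation=[[-0.0004, -0.0015, 0]], delta_rot=[[0, 0, 1]], grip=[-1])

```text
clock: 12.05
tool_pos: [0.6279, -0.1706, 0.1539]
eef_rot: [0.549, 0.836, 0.0, 0.0]
contact_force: [2.0, 0.8, 0.8]
opening: 0.005
finger_force: 0.8
```

Emit:
play_rows(translation=[[-0.0004, -0.0015, 0]], delta_rot=[[0, 0, 1]], grip=[-1])

```text
clock: 12.18
tool_pos: [0.6265, -0.1717, 0.1538]
eef_rot: [0.556, 0.831, 0.0, 0.0]
contact_force: [2.4, 0.2, 0.3]
opening: 0.004
finger_force: 0.8
```

Emit:
play_rows(translation=[[-0.0004, -0.0015, 0]], delta_rot=[[0, 0, 1]], grip=[-1])

```text
clock: 12.3
tool_pos: [0.6252, -0.1727, 0.1538]
eef_rot: [0.563, 0.826, 0.0, 0.0]
contact_force: [1.9, -0.2, -0.6]
opening: 0.006
finger_force: 0.9
```

Emit:
play_rows(translation=[[-0.0004, -0.0015, 0]], delta_rot=[[0, 0, 1]], grip=[-1])

```text
clock: 12.42
tool_pos: [0.6239, -0.1737, 0.1538]
eef_rot: [0.57, 0.821, -0.0, 0.0]
contact_force: [1.8, 0.5, 0.2]
opening: 0.006
finger_force: 0.9
```

Emit:
play_rows(translation=[[-0.0004, -0.0015, 0]], delta_rot=[[0, 0, 1]], grip=[-1])

```text
clock: 12.55
tool_pos: [0.6226, -0.1746, 0.1538]
eef_rot: [0.578, 0.816, -0.0, 0.0]
contact_force: [1.8, 0.2, 0.6]
opening: 0.004
finger_force: 0.9
```

Emit:
play_rows(translation=[[-0.0004, -0.0015, 0]], delta_rot=[[0, 0, 1]], grip=[-1])

```text
clock: 12.68
tool_pos: [0.6213, -0.1755, 0.1538]
eef_rot: [0.585, 0.811, -0.0, 0.0]
contact_force: [1.6, -0.6, 0.7]
opening: 0.005
finger_force: 0.9
```

```bash
python3 -c "
from h import *
lev(-.0475,1)"
```

```text
t 12.68 pos [ 0.6213 -0.1755  0.1538] xaz 108.4 z [ 0. -0. -1.] F tool [-1.09  1.32 -0.66] q [ 0.47  0.95 -0.51  1.6   0.61  0.76  0.01] open 0.005211768656629422
TCP rel pivot in tool frame [-0.087   0.0266 -0.0587] unit xaz 120.1
```

Emit:
play_rows(translation=[[-0.0004, -0.0015, 0], [-0.0004, -0.0015, 0]], delta_rot=[[0, 0, 1], [0, 0, 1]], grip=[-1, -1])

```text
clock: 12.92
tool_pos: [0.6187, -0.1772, 0.1538]
eef_rot: [0.599, 0.801, -0.0, 0.0]
contact_force: [2.9, -0.7, 0.3]
opening: 0.006
finger_force: 0.9
```

Emit:
play_rows(translation=[[-0.0004, -0.0015, 0], [-0.0004, -0.0015, 0]], delta_rot=[[0, 0, 1], [0, 0, 1]], grip=[-1, -1])

```text
clock: 13.18
tool_pos: [0.616, -0.1787, 0.1537]
eef_rot: [0.613, 0.79, -0.0, 0.0]
contact_force: [2.0, -0.7, 1.5]
opening: 0.0
finger_force: 0.9
```

Emit:
play_rows(translation=[[-0.0008, -0.0031, 0], [-0.0008, -0.0031, 0], [-0.0008, -0.0031, 0]], delta_rot=[[0, 0, 2], [0, 0, 2], [0, 0, 2]], grip=[-1, -1, -1])

```text
clock: 13.55
tool_pos: [0.6072, -0.1831, 0.1537]
eef_rot: [0.654, 0.757, -0.0, 0.0]
contact_force: [2.4, -0.4, 1.1]
opening: 0.009
finger_force: 0.9
```

```bash
python3 -c "
from h import *
lev(-.0475,1)"
```

```text
t 13.55 pos [ 0.6072 -0.1831  0.1537] xaz 98.4 z [-0. -0. -1.] F tool [-0.7   2.33 -1.07] q [ 0.47  0.93 -0.46  1.64  0.57  0.72 -0.13] open 0.009209486679494758
TCP rel pivot in tool frame [-0.0865  0.0263 -0.0587] unit xaz 110.0
```

The interlock is free, since the lever is well past 0.15 at a steady 2 N. I'll continue in coarser steps.

Emit:
play_rows(translation=[[-0.0019, -0.0076, 0], [-0.0019, -0.0076, 0], [-0.0019, -0.0076, 0], [-0.0019, -0.0076, 0], [-0.0019, -0.0076, 0]], delta_rot=[[0, 0, 5], [0, 0, 5], [0, 0, 5], [0, 0, 5], [0, 0, 5]], grip=[-1, -1, -1, -1, -1])

```text
clock: 14.18
tool_pos: [0.5691, -0.1914, 0.1537]
eef_rot: [0.803, 0.597, 0.0, -0.0]
contact_force: [2.5, 0.5, -0.2]
opening: 0.005
finger_force: 1.0
```

```bash
python3 -c "
from h import *
lev(-.0475,1)"
```

```text
t 14.18 pos [ 0.5691 -0.1914  0.1537] xaz 73.3 z [-0.  0. -1.] F tool [1.16 2.21 0.16] q [ 0.44  0.88 -0.34  1.75  0.47  0.6  -0.47] open 0.00508587623088481
TCP rel pivot in tool frame [-0.086   0.0264 -0.0588] unit xaz 84.9
```

Emit:
play_rows(translation=[[-0.0019, -0.0076, 0], [-0.0019, -0.0076, 0], [-0.0019, -0.0076, 0], [-0.0019, -0.0076, 0], [-0.0019, -0.0076, 0], [-0.0019, -0.0076, 0], [-0.0008, -0.003, 0]], delta_rot=[[0, 0, 5], [0, 0, 5], [0, 0, 5], [0, 0, 5], [0, 0, 5], [0, 0, 5], [0, 0, 2]], grip=[-1, -1, -1, -1, -1, -1, -1])

```text
clock: 15.05
tool_pos: [0.5215, -0.1774, 0.1537]
eef_rot: [0.935, 0.353, -0.0, -0.0]
contact_force: [2.9, -1.3, -0.8]
opening: 0.004
finger_force: 0.8
```

```bash
python3 -c "
from h import *
lev(-.0475,1)"
```

```text
t 15.05 pos [ 0.5215 -0.1774  0.1537] xaz 41.4 z [-0.001  0.    -1.   ] F tool [1.31 2.83 0.85] q [ 0.34  0.82 -0.17  1.91  0.29  0.44 -0.88] open 0.0042906476121605305
TCP rel pivot in tool frame [-0.0856  0.0258 -0.0587] unit xaz 53.1
```

Emit:
play_rows(translation=[[-0.0008, -0.003, 0], [-0.0008, -0.003, 0], [-0.0008, -0.003, 0]], delta_rot=[[0, 0, 2], [0, 0, 2], [0, 0, 2]], grip=[-1, -1, -1])

```text
clock: 15.42
tool_pos: [0.5143, -0.1724, 0.1537]
eef_rot: [0.953, 0.304, -0.0, 0.0]
contact_force: [0.7, -1.6, 0.1]
opening: 0.005
finger_force: 0.9
```

Emit:
play_rows(translation=[[-0.0004, -0.0015, 0]], delta_rot=[[0, 0, 1]], grip=[-1])

```text
clock: 15.55
tool_pos: [0.513, -0.1713, 0.1537]
eef_rot: [0.955, 0.296, -0.0, 0.0]
contact_force: [0.4, -2.1, 0.2]
opening: 0.005
finger_force: 0.8
```

Emit:
play_rows(translation=[[-0.0004, -0.0015, 0]], delta_rot=[[0, 0, 1]], grip=[-1])

```text
clock: 15.68
tool_pos: [0.5119, -0.1704, 0.1537]
eef_rot: [0.958, 0.288, -0.0, 0.0]
contact_force: [1.3, -1.8, 0.1]
opening: 0.0
finger_force: 0.8
```

Emit:
play_rows(translation=[[-0.0004, -0.0015, 0]], delta_rot=[[0, 0, 1]], grip=[-1])

```text
clock: 15.8
tool_pos: [0.5107, -0.1694, 0.1537]
eef_rot: [0.96, 0.279, -0.0, 0.0]
contact_force: [0.8, -1.2, 0.3]
opening: 0.004
finger_force: 0.9
```

Emit:
play_rows(translation=[[-0.0004, -0.0015, 0]], delta_rot=[[0, 0, 1]], grip=[-1])

```text
clock: 15.92
tool_pos: [0.5095, -0.1683, 0.1537]
eef_rot: [0.963, 0.271, -0.0, 0.0]
contact_force: [0.8, -1.1, 0.7]
opening: 0.0
finger_force: 0.9
```

Emit:
play_rows(translation=[[-0.0004, -0.0015, 0]], delta_rot=[[0, 0, 1]], grip=[-1])

```text
clock: 16.05
tool_pos: [0.5084, -0.1672, 0.1537]
eef_rot: [0.965, 0.263, -0.0, 0.0]
contact_force: [0.5, -1.6, 0.3]
opening: 0.003
finger_force: 0.9
```

```bash
python3 -c "
from h import *
lev(-.0475,1)"
```

```text
t 16.05 pos [ 0.5084 -0.1672  0.1537] xaz 30.4 z [-0. -0. -1.] F tool [-0.36  1.61 -0.28] q [ 0.3   0.81 -0.11  1.96  0.22  0.39 -1.02] open 0.0031306061638112794
TCP rel pivot in tool frame [-0.0853  0.0262 -0.0587] unit xaz 42.1
```

Emit:
play_rows(translation=[[-0.0004, -0.0015, 0]], delta_rot=[[0, 0, 1]], grip=[-1])

```text
clock: 16.18
tool_pos: [0.5074, -0.1663, 0.1537]
eef_rot: [0.967, 0.254, -0.0, 0.0]
contact_force: [1.2, -4.1, 0.4]
opening: 0.007
finger_force: 2.4
```

Emit:
play_rows(translation=[[-0.0004, -0.0015, 0]], delta_rot=[[0, 0, 1]], grip=[-1])

```text
clock: 16.3
tool_pos: [0.507, -0.1664, 0.1538]
eef_rot: [0.969, 0.245, 0.001, 0.001]
contact_force: [2.7, -6.8, -1.7]
opening: 0.007
finger_force: 3.5
```

The force rose from 1.7 to 4.3 to 7.3 N with the tool barely advancing, so this is the stop, at the angle I expected. I'll back off, rise and check.

Emit:
play_rows(translation=[[0, 0.004, 0], [0, 0.01, 0], [0, 0, -0.03], [0, 0, -0.05], [0, 0, -0.05], [-0.0, 0.05, 0], [0, 0.05, 0], [0, 0, 0]], delta_rot=[[0, 0, 0], [0, 0, 0], [0, 0, 0], [0, 0, 0], [0, 0, 0], [0, 0, 0], [0, 0, 0], [0, 0, 0]], grip=[-1, -1, -1, -1, -1, -1, -1, -1])

```text
clock: 17.3
tool_pos: [0.5612, -0.2697, 0.2835]
eef_rot: [0.97, 0.243, 0.0, 0.001]
contact_force: [-0.6, 0.8, -0.0]
opening: 0.007
finger_force: 0.0
```

Run:
```python
from h import *
st()
im=r.snapshot('side');a=cv2.resize(im[130:370,240:460],None,fx=1.8,fy=1.8)
im=r.snapshot('scene');b=cv2.resize(im[120:360,180:400],None,fx=1.8,fy=1.8)
p=np.load('pose.npy')
for c in('side','scene'):
    k=r.get_calibration(c)
    print(c,[proj(k,U(p,[.085*np.cos(t),-.0475+.085*np.sin(t),.095]))[0].round(1) for t in(-.7854-1.6,)])
cv2.imwrite('pics/s4.png',cv2.convertScaleAbs(np.hstack([a,b]),alpha=1.3))
```

```text
t 17.3 pos [ 0.5612 -0.2697  0.2835] xaz 28.2 z [ 0.001 -0.002 -1.   ] F tool [-0.12 -0.99 -0.  ] q [ 0.47  0.71 -0.18  1.6   0.16  0.85 -0.85] open 0.0071074037622661556
side [array([322.3, 272.4])]
scene [array([253.2, 180.6])]
```

View pics/s4.png

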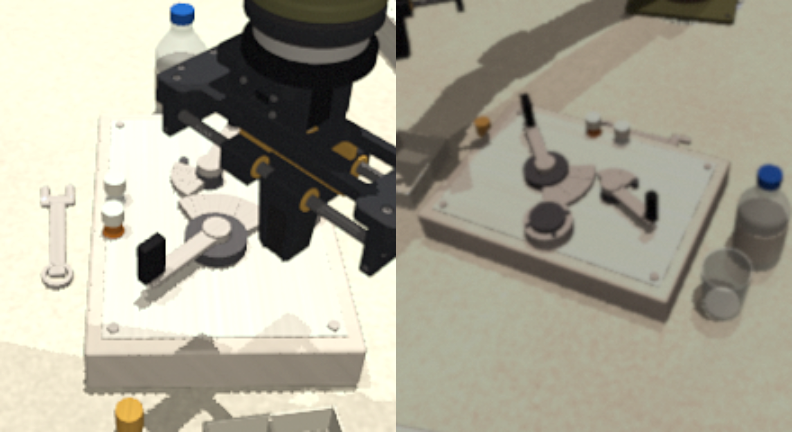

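The paddle is at about pixel (324,273) in the side view, against (322,272) predicted for joint 1.60. The iso lever is still at its stop, and the vials, bottle, beaker, spanner and fitting are all standing where they were.

```bash
python3 -c "
from plant import r
print(r.finish_job())"
```

```text
the job is handed in; nothing more can be done
None
```

I turned the isolation lever and then the source release lever clockwise to their felt stops, at about 9 N and 7 N sideways (about 10 N in total on the isolation lever, with the vertical force). The other things on the bench looked undisturbed, and I handed the job in at about 17 s of the 64 s allowed; no verdict came back.

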